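Gauge the bored heating blocks and reject the tight one

ROBOT

A 6-joint arm with a two-finger parallel gripper is mounted at the origin on the work surface. World frame = base frame: x ahead of the robot, y to its left, z up, the work surface at z = 0. Lengths are in m, angles in rad, forces in N, time in s.
With the tool pointing down it reaches from about 0.25 to 0.725 m from the base axis. Payload 4 kg.
Tool frame: the origin (TCP) lies on the centre line of the jaws, within the pads' length; the fingertips stand 25 mm ahead of it and the grasp point (between the pads) lies 6 mm ahead of it; z points along the fingers, x is the direction in which the jaws open and shut, and the axes are right-handed (so a half turn about z gives the same grasp; the last joint's range is limited). The gripper opens to 85 mm and grips with 20 to 120 N. Pads are 22 mm wide; open, the fingers measure 114 mm over their backs; the gripper's body (76 mm by 85 mm) begins 54 mm behind the grasp point. The pads swing forward as they close: fully open they stand 13 mm farther back than shut.
Start: joints at [-1.305, 0.241, 0.005, 1.335, 0, 1.571], TCP at [0.131, -0.482, 0.226] pointing down, gripper open.
Joint ranges: [-2.72, 2.72], [-1.05, 1.87], [-1.09, 1.28], [-1.99, 2.15], [-1.42, 1.44], [-3.14, 3.14]. Speed limits (rad/s): [2.79, 2.79, 3.14, 3.14, 3.14, 3.14].

INTERFACE

Orientations are given as a unit quaternion [x, y, z, w].
In Python, from workcell import bot, imaging, order gives the robot as it stands.
- The arm moves only by the tool carry_out, never from a script. Its argument "moves" is a list of rows, each a list of 5 numbers: the shift along the tool's x, y, z scaled (see below), then the turn about the tool's z scaled (see below), then the opening, from -1 (shut) to 1 (fully open). In form: [[tx, ty, tz, roll, hand], ...]. A call has 1 to 20 rows; each row is the pose to reach, as a shift and turn from the pose commanded when the call began, along the tool's axes at that moment; what a row does not reach only later rows make up. The controller multiplies each number of a shift by 0.1 m and each number of a turn by 90 degrees. A row lasts 1/10 s, in which the tool goes at most 50 mm and 8.59 degrees, less where a joint would pass 70% of its speed; a pose out of reach is approached as far as the arm can. A call with a number of a shift or a turn outside -1 to 1 is refused whole. A call with a gripper value outside its range is refused whole. The fingers move at their own pace and stop on an object; the grip force is fixed at half the most. Time passes only in rows, so rows that repeat a pose let the fingers close. It gives the time, the measured TCP pose, the force and the opening at its end, in the units of the state.
- bot.get_obs(): the state, without advancing time (a new reading comes with each control period).
- imaging.camera(name): name is "side" or "top" or "wrist"; returns the picture (400x640x3 uint8, red, green, blue); there is no depth.
- imaging.camera_model(name): a dict with "fovy" (degrees; the focal length in pixels is half the picture's height over the tangent of half this angle, whatever the lens; pixels are square), "cx", "cy" (the principal point, pixels), "eye" and "rotation" of the camera in the world. Camera axes: x right, y up, looking along -z (the intrinsics and any distortion apply to the point x, -y, -z); pixel columns grow to the right and rows downward; lengths in m; the calibration is good to about 2 mm. The wrist camera is an equidistant fisheye: a pixel r from the principal point sees the ray r / f radians off the axis. A picture is of the moment at which its call begins: read the wrist's pose just before it. camera_model takes no time and is no camera call; for the wrist camera it gives the pose at the moment of the call.
- order.job_done(): hands the job in, once; it reports no verdict.
The state is a dict: "clock": time; "joint_pos": joint angles; "joint_vel": joint speeds; "tau": joint torques, N m; "eef_pos": TCP position; "tool_rot": TCP orientation; "ft_force": force on the tool from outside, world axes, zero at the start; "ft_torque": the same for the moment, N m; "grip_width": finger opening in m.
Only numpy, scipy, OpenCV 4.12 (cv2) and the standard library are available. Lean on these libraries where they do the work, as an engineer would, in place of code of your own. Each camera call takes 0.05 s, during which the arm holds its last target.

TASK

Find which of the two square aluminium heating blocks has a bore that takes the steel pin gauge from the grey stand. Leave the gauge standing fully home in that block, upright on the bench, and set the other block, whose bore is too small, upright on the floor of the grey reject tray.

Things in the scene. Friction and masses are not known exactly. Their poses are not given: they have to be found in the camera images.
- gauge: Steel pin gauge, about 180 g, upright, pin down, in a fixed grey stand 64 x 64 x 45 mm high. Origin: on its axis at the underside of its shoulder disc (36 mm dia., 5 thick), which rests on the stand's top, 45 mm over the bench; z up. Above: round handle 24 mm dia. from 5 to 60 mm (top 4 mm bevelled). Below: pin 22 mm dia., 34 mm long, its last 14 mm tapering to 8 mm dia. Any yaw is equal.
- wide_block: Loose aluminium block 50 x 50 mm, 45 mm high, about 230 g, upright on the bench, with one blind bore in the middle of its top: 26 mm dia., 38 deep, mouth chamfered to 34. The gauge fits; fully home, its shoulder rests on the block's top. The block slides on the bench and centres itself on the tapered pin. Origin: centre of the underside; z up, x and y along its sides.
- narrow_block: Loose aluminium block, outside like the other (50 x 50 mm, 45 mm high), about 270 g, upright on the bench, with one blind bore in the middle of its top only 14 mm dia., 38 deep, mouth chamfered to 18: too small for the gauge. Origin: centre of the underside; z up, x and y along its sides.
- tray: Reject tray, fixed to the bench: shallow open grey plastic tray 170 (its x) x 150 (its y) mm outside, 22 mm high, walls 4 mm, inner floor 4 mm above the bench, empty. Origin: centre of the underside; z up.
There are look-alikes about, which are no part of the job. What is shaped like the narrow_block but orange or purple is not meant. Of the things that look like the gauge, the larger one is meant.

How it is judged:
At the end, for the whole second after the job is handed in: Gauge in the wide-bored block: shoulder within 5 mm of its top, 10 mm of its axis, upright to 10 deg; that block upright on the bench, over 100 mm from the tray's centre. Narrow-bored block upright to 10 deg on the tray's floor, within 65 (x), 55 (y) mm of its middle. All at rest, released (z of gauge in the frame of wide_block between 0.04 and 0.05 m and horizontal distance between gauge and wide_block below 0.01 m and angle between each of gauge, wide_block, narrow_block's own z axis and vertical below 0.175 rad and height (world z) of wide_block below 0.01 m and horizontal distance between wide_block and tray above 0.1 m and x of narrow_block in the frame of tray between -0.065 and 0.065 m and y of narrow_block in the frame of tray between -0.055 and 0.055 m and z of narrow_block in the frame of tray below 0.012 m and linear speed of each of gauge, wide_block, narrow_block below 0.02 m/s); the robot touches nothing.
It also fails if it takes over 54 s, if anything falls off the work surface, if the arm or the gripper's body presses on something with over 40 N, if the wrist force passes 120 N, or if a joint passes its speed limit or range.

## Working session

There is one attempt and no reset: what is moved stays moved. The work goes in short steps, Python scripts to look and compute and a tool call to move; the robot and the scene stay as the last step left them, time stands still between calls to the robot, and variables do not carry over. Pictures are saved under pics/ and viewed, and the job is handed in when it is done.

Besides the shell and the picture viewer there is one more tool, called after "Request:" as name([rows], argument=value, ...), one row to a line, values as JSON. carry_out: Moves the arm, as the interface text tells. Its arguments: {"type":"object","properties":{"moves":{"type":"array","items":{"type":"array","items":{"type":"number","minimum":-1,"maximum":1}}}},"required":["moves"]}

```bash
ls; mkdir -p pics; python3 - <<'E'
from workcell import bot, imaging, order
import cv2
o=bot.get_obs(); print(o)
for n in ["top","side","wrist"]:
    m=imaging.camera_model(n); print(n,m)
    cv2.imwrite(f"pics/{n}0.png",imaging.camera(n)[:,:,::-1])
E
```

```text
pics
{'clock': 0.0, 'joint_pos': array([-1.30499046e+00,  2.41452416e-01,  3.69526012e-03,  1.33520421e+00,
       -1.59759727e-05,  1.57079861e+00]), 'joint_vel': array([ 0.00053761, -0.00069379,  0.00037166, -0.0018323 ,  0.00052017,
        0.00078174]), 'tau': array([-7.25637892e-05, -3.72318006e+01,  2.52406669e+01,  1.68228883e-02,
        7.83488986e-06,  1.45323252e-06]), 'eef_pos': array([ 0.13116515, -0.48180442,  0.22488223]), 'tool_rot': array([ 7.94570088e-01, -6.07171477e-01, -8.64988692e-04, -6.50925615e-04]), 'ft_force': array([ 0.18488006,  0.3499255 , -0.27443767]), 'ft_torque': array([-0.04067077,  0.00042214, -0.06580204]), 'grip_width': 0.08573272286947355}
top {'fovy': 51.44474942357409, 'cx': 320.99518140895367, 'cy': 204.15080439929562, 'eye': array([0.4656149 , 0.04010506, 1.00436367]), 'rotation': array([ 0.01544367, -0.00585927, -0.70059323,  0.71336968])}
side {'fovy': 46.167966513593576, 'cx': 317.18245512323796, 'cy': 198.9560337501484, 'eye': array([0.11135875, 0.85975004, 0.579946  ]), 'rotation': array([-0.1161182 ,  0.48889275,  0.84210292, -0.19586504])}
wrist {'fovy': 65.70646984690485, 'cx': 320.01811886604287, 'cy': 204.15159767520166, 'eye': array([ 0.19645391, -0.46579964,  0.37323079]), 'rotation': array([-0.1059668 ,  0.08179784, -0.60157396,  0.78752074])}
```

View pics/top0.png

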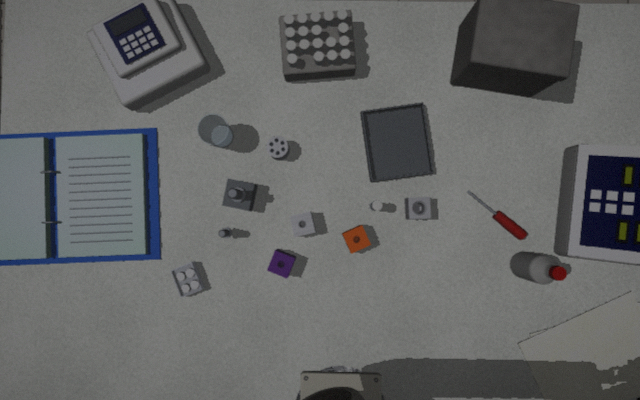

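View pics/side0.png

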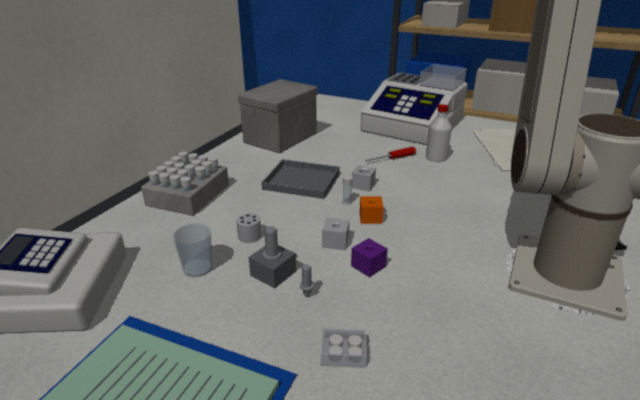

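View pics/wrist0.png

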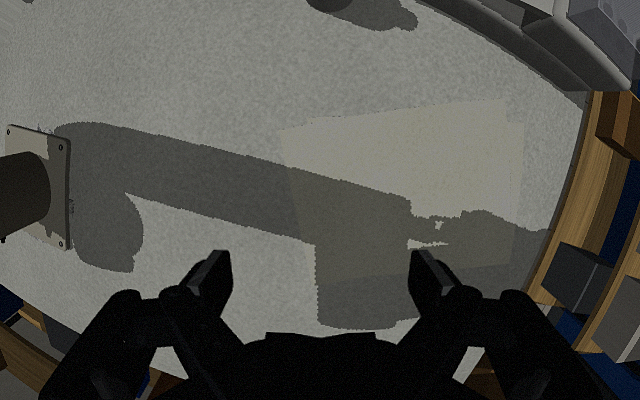

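Top view: grey blocks at (303,224) and (418,208), with orange (356,239) and purple (281,263) as decoys. Gauge candidates are the one in the stand at (238,192) and a small one at (227,233). The tray is at (398,142). I'll enlarge this.

```bash
python3 - <<'E'
import cv2,numpy as np
a=cv2.imread('pics/top0.png'); b=cv2.imread('pics/side0.png')
c=cv2.resize(a[165:285,200:440],None,fx=3.3,fy=3.3,interpolation=cv2.INTER_CUBIC)
c=cv2.convertScaleAbs(c,alpha=1.5); cv2.imwrite('pics/topz.png',c)
c=cv2.resize(b[150:300,220:420],None,fx=4,fy=4,interpolation=cv2.INTER_CUBIC)
cv2.imwrite('pics/sidez.png',cv2.convertScaleAbs(c,alpha=1.3))
E
```

```text
(no output)
```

View pics/topz.png

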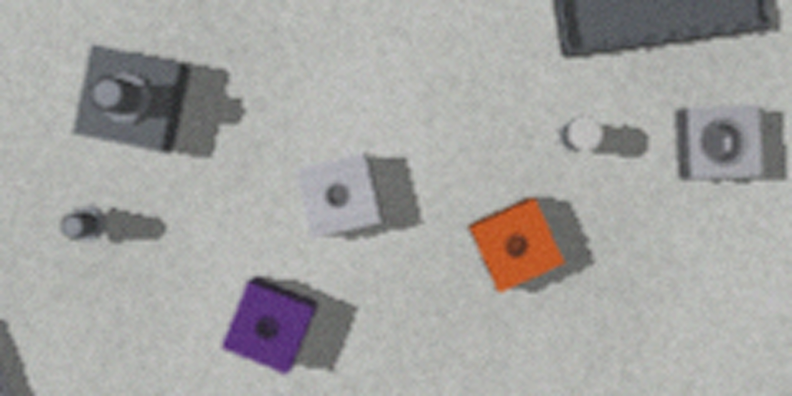

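View pics/sidez.png

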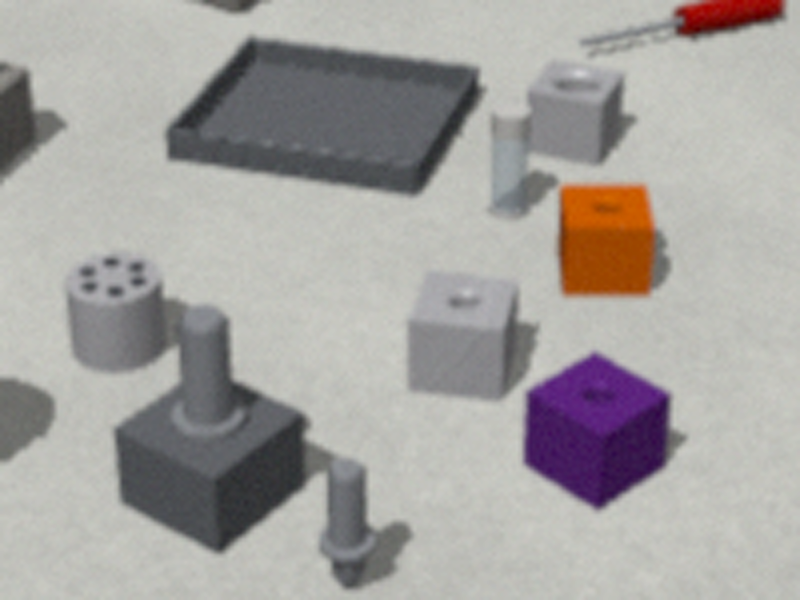

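The two grey blocks are clear. (303,224) has the small bore, so it is narrow_block. (418,208) has the large chamfered bore, so it is wide_block. The gauge is the large one in the stand at (238,192); the one at (227,233) is small and stands free. Next step is measuring them.

```bash
cat > h.py <<'E'
import numpy as np
from scipy.spatial.transform import Rotation as R
from workcell import bot, imaging, order
def ray(m,u,v,fish=False):
    f=200/np.tan(np.radians(m['fovy']/2)); x=(u-m['cx']);y=(v-m['cy'])
    if fish:
        r=np.hypot(x,y);t=r/f; d=np.array([x/r*np.sin(t),-y/r*np.sin(t),-np.cos(t)])
    else: d=np.array([x/f,-y/f,-1.])
    return R.from_quat(m['rotation']).apply(d)
def at(m,u,v,z,fish=False):
    d=ray(m,u,v,fish); e=m['eye']; return e+d*(z-e[2])/d[2]
def proj(m,P,fish=False):
    p=R.from_quat(m['rotation']).inv().apply(np.asarray(P)-m['eye'])
    f=200/np.tan(np.radians(m['fovy']/2)); x,y,z=p[...,0],-p[...,1],-p[...,2]
    if fish:
        r=np.hypot(x,y);t=np.arctan2(r,z);k=f*t/r
    else: k=f/z
    return np.stack([m['cx']+k*x,m['cy']+k*y],-1)
E
python3 - <<'E'
from h import *
m=imaging.camera_model('top'); s=imaging.camera_model('side')
T=lambda u,v,z:at(m,200+(u+.5)/3.3-.5,165+(v+.5)/3.3-.5,z)
S=lambda u,v,z:at(s,220+u/4,150+v/4,z)
np.set_printoptions(precision=4,suppress=True)
for n,b,cs in [('narrow',(337,195),[(300,172),(365,155),(384,222),(317,240)]),('wide',(722,142),[(688,107),(762,106),(766,180),(690,180)])]:
    P=np.array([T(*c,.045) for c in cs]); 
    print(n,'bore',T(*b,.045),'centre',P.mean(0)); e=np.roll(P,-1,0)-P
    print('  sides',np.linalg.norm(e[:,:2],axis=1),'yaw',np.degrees(np.arctan2(e[:,1],e[:,0]))%90)
print('side bores', S(464,298,.045),S(577,78,.045))
print('gauge top',T(108,94,.105),'shoulder',T(125,97,.05),'side',S(206,315,.105),S(209,418,.05))
P=np.array([at(m,*c,.022) for c in [(361,109),(424,103),(433,174),(371,182)]])
e=np.roll(P,-1,0)-P
print('tray',P.mean(0),np.linalg.norm(e[:,:2],axis=1),np.degrees(np.arctan2(e[:,1],e[:,0])))
o=bot.get_obs();Rm=R.from_quat(o['tool_rot']).as_matrix();print(Rm)
w=imaging.camera_model('wrist');print('cam in tool',Rm.T@(w['eye']-o['eef_pos']),Rm.T@R.from_quat(w['rotation']).as_matrix())
E
```

```text
narrow bore [0.4483 0.097  0.045 ] centre [0.4468 0.0938 0.045 ]
  sides [0.0471 0.0487 0.0485 0.049 ] yaw [15.6905 16.9279 16.0861 15.2233]
wide bore [ 0.4903 -0.1713  0.045 ] centre [ 0.4895 -0.1744  0.045 ]
  sides [0.0516 0.0517 0.0529 0.051 ] yaw [1.7879 3.6726 1.0515 2.2479]
side bores [0.446 0.099 0.045] [ 0.4884 -0.172   0.045 ]
gauge top [0.5131 0.2457 0.105 ] shoulder [0.5141 0.2463 0.05  ] side [0.5093 0.2494 0.105 ] [0.5081 0.2542 0.05  ]
tray [ 0.6461 -0.1244  0.022 ] [0.1503 0.1704 0.1476 0.1757] [ -83.6645 -172.2328   98.3593    8.6137]
[[ 0.2627 -0.9649 -0.0004]
 [-0.9649 -0.2627  0.0015]
 [-0.0015 -0.     -1.    ]]
cam in tool [ 0.0013 -0.0672 -0.1482] [[ 1.     -0.0001 -0.0005]
 [-0.0002 -0.9641 -0.2654]
 [-0.0005  0.2654 -0.9641]]
```

```bash
cat >> h.py <<'E'
np.set_printoptions(precision=4,suppress=True)
def need(xyz,yaw):
    o=bot.get_obs();M=R.from_quat(o['tool_rot']).as_matrix()
    y=np.degrees(np.arctan2(M[1,0],M[0,0])); d=(yaw-y+90)%180-90
    print('t',round(o['clock'],2),'tcp',o['eef_pos'],'yaw %.1f'%y,'j',o['joint_pos'],'F',o['ft_force'],'w %.4f'%o['grip_width'])
    print('shift units',M.T@(np.array(xyz)-o['eef_pos'])/.1,'roll units for %.1f: %.3f'%(d,-d/90))
E
python3 -c "
from h import *
need([.4475,.0975,.226],16)"
```

```text
t 0.15 tcp [ 0.1312 -0.482   0.2251] yaw -74.8 j [-1.305   0.2412  0.0041  1.3352  0.      1.5708] F [-0.2412  0.1133 -0.2676] w 0.0853
shift units [-4.7609 -4.5737 -0.0012] roll units for -89.2: 0.991
```

Request:
carry_out([
  [-0.35, -0.35, 0, -0.09, 1],
  [-0.7, -0.7, 0, -0.18, 1],
  [-1, -1, 0, -0.27, 1],
])

```text
clock: 0.45
eef_pos: [0.2018, -0.3577, 0.2252]
tool_rot: [0.906, -0.424, -0.0, -0.001]
ft_force: [0.4, -0.2, 0.8]
grip_width: 0.0855
```

```bash
python3 -c "
from h import *
need([.4475,.0975,.226],16)"
```

```text
t 0.45 tcp [ 0.2018 -0.3577  0.2252] yaw -50.2 j [-1.0575  0.0651 -0.2065  1.3006  0.0004  1.3893] F [ 0.4047 -0.1519  0.7883] w 0.0855
shift units [-1.9239 -4.8019 -0.0017] roll units for 66.2: -0.735
```

Request:
carry_out([
  [-0.14, -0.35, 0, -0.09, 1],
  [-0.28, -0.7, 0, -0.18, 1],
  [-0.4, -1, 0, -0.27, 1],
])

```text
clock: 0.75
eef_pos: [0.2535, -0.2634, 0.2257]
tool_rot: [0.975, -0.223, -0.0, -0.0]
ft_force: [1.3, -0.7, -0.8]
grip_width: 0.0854
```

```bash
python3 -c "
from h import *
need([.4475,.0975,.226],16)"
```

```text
t 0.75 tcp [ 0.2535 -0.2634  0.2257] yaw -25.8 j [-0.8046 -0.0271 -0.2999  1.2983  0.0003  1.2168] F [ 1.2734 -0.7207 -0.7575] w 0.0854
shift units [ 0.1746 -4.0931 -0.0019] roll units for 41.8: -0.465
```

Request:
carry_out([
  [0, -0.4, 0, -0.09, 1],
  [0, -0.8, 0, -0.18, 1],
  [0.04, -1, 0, -0.25, 1],
])

```text
clock: 1.05
eef_pos: [0.301, -0.1747, 0.2257]
tool_rot: [1.0, -0.028, -0.0, -0.0]
ft_force: [-0.1, -1.2, -0.2]
grip_width: 0.0853
```

```bash
python3 -c "
from h import *
need([.4475,.0975,.226],16)"
```

```text
t 1.05 tcp [ 0.301  -0.1747  0.2257] yaw -3.2 j [-0.5264 -0.0628 -0.3335  1.3008  0.0006  1.1009] F [-0.1383 -1.1707 -0.2392] w 0.0853
shift units [ 1.3087 -2.8005 -0.0012] roll units for 19.2: -0.214
```

Request:
carry_out([
  [0.2, -0.4, 0, -0.09, 1],
  [0.4, -0.8, 0, -0.18, 1],
  [0.45, -1, 0, -0.214, 1],
])

```text
clock: 1.35
eef_pos: [0.3536, -0.0779, 0.2257]
tool_rot: [0.99, 0.139, 0.0, -0.0]
ft_force: [-0.5, -0.8, -0.3]
grip_width: 0.0855
```

```bash
python3 -c "
from h import *
need([.4475,.0975,.226],16)"
```

```text
t 1.35 tcp [ 0.3536 -0.0779  0.2257] yaw 16.0 j [-0.2175 -0.0352 -0.3074  1.2979  0.0008  1.0744] F [-0.5319 -0.792  -0.2986] w 0.0855
shift units [ 1.3858 -1.4276 -0.0007] roll units for 0.0: -0.000
```

Request:
carry_out([
  [0.35, -0.35, 0, 0, 1],
  [0.7, -0.7, 0, 0, 1],
  [1, -1, 0, 0, 1],
  [1, -1, 0, 0, 1],
  [1, -1, 0, 0, 1],
])

```text
clock: 1.85
eef_pos: [0.4214, 0.0436, 0.2252]
tool_rot: [0.991, 0.137, -0.001, 0.0]
ft_force: [-0.2, -0.4, 0.1]
grip_width: 0.0853
```

```bash
python3 -c "
from h import *
import cv2
need([.4475,.0975,.226],16)
m=imaging.camera_model('wrist')
cv2.imwrite('pics/w1.png',imaging.camera('wrist')[:,:,::-1])
import pickle;pickle.dump(m,open('w1.pkl','wb'))
print(proj(m,[.4475,.0975,.045],True))
"
```

```text
t 1.85 tcp [0.4214 0.0436 0.2252] yaw 15.7 j [ 0.1034  0.0912 -0.1779  1.3035 -0.0004  1.3995] F [-0.1742 -0.4343  0.1076] w 0.0853
shift units [ 0.3977 -0.4478 -0.0086] roll units for 0.3: -0.003
[357.8143 140.9407]
```

View pics/w1.png

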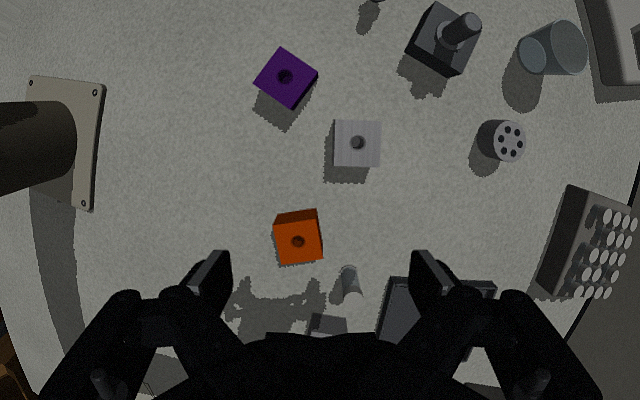

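The wrist view shows the narrow bore at (358,142.5), 1.6 px from prediction, with the block's sides aligned to the tool axes. The gauge handle is at (462,27). Moving over the block and down.

```bash
python3 -c "
from h import *
import pickle
m=pickle.load(open('w1.pkl','rb'))
print(at(m,358,142.5,.045,True))
C=np.array([at(m,u,v,.045,True)for u,v in [(335,120.5),(381,121),(380,166),(334,166)]]);print(C,C.mean(0));e=np.roll(C,-1,0)-C
print(np.linalg.norm(e,axis=1),np.degrees(np.arctan2(e[:,1],e[:,0]))%90)
print('gauge top',at(m,468,20,.105,True))
need([.447,.097,.120],16)"
```

```text
[0.4482 0.096  0.045 ]
[[0.4182 0.1115 0.045 ]
 [0.4652 0.1253 0.045 ]
 [0.4786 0.0786 0.045 ]
 [0.4307 0.0645 0.045 ]] [0.4482 0.095  0.045 ]
[0.049  0.0487 0.0499 0.0486] [16.3818 16.0018 16.3356 14.8651]
gauge top [0.508  0.2449 0.105 ]
t 1.9 tcp [0.421  0.0428 0.2253] yaw 15.6 j [ 0.1016  0.0901 -0.1787  1.3036 -0.0004  1.3996] F [ 0.2282 -0.2084  0.2977] w 0.0851
shift units [ 0.398  -0.4522  1.0527] roll units for 0.4: -0.004
```

Request:
carry_out([
  [0.2, -0.22, 0.3, 0, 1],
  [0.4, -0.45, 0.7, 0, 1],
  [0.4, -0.45, 1, 0, 1],
  [0.4, -0.45, 1, 0, 1],
  [0.4, -0.45, 1, 0, 1],
])

```text
clock: 2.4
eef_pos: [0.4474, 0.0956, 0.1261]
tool_rot: [0.991, 0.135, -0.001, 0.0]
ft_force: [-0.3, -0.6, -0.1]
grip_width: 0.0854
```

```bash
python3 -c "
from h import *
import cv2
need([.448,.0962,.042],16)
m=imaging.camera_model('wrist')
cv2.imwrite('pics/w2.png',imaging.camera('wrist')[:,:,::-1])
print(proj(m,[.448,.0962,.045],True))
"
```

```text
t 2.4 tcp [0.4474 0.0956 0.1261] yaw 15.5 j [ 0.2108  0.2308 -0.2801  1.0615 -0.0002  1.5116] F [-0.2608 -0.5891 -0.129 ] w 0.0854
shift units [ 0.0085 -0.0039  0.8413] roll units for 0.5: -0.006
[320.9834 206.8167]
```

View pics/w2.png

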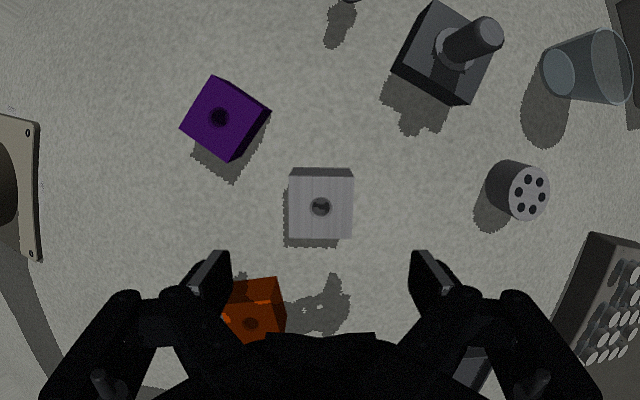

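The bore shows at (321,207), exactly as predicted. Descending and gripping.

Request:
carry_out([
  [0, 0, 0.3, 0, 1],
  [0, 0, 0.6, 0, 1],
  [0, 0, 0.84, 0, 1],
  [0, 0, 0.84, 0, 1],
  [0, 0, 0.84, 0, 1],
  [0, 0, 0.84, 0, -1],
  [0, 0, 0.84, 0, -1],
  [0, 0, 0.84, 0, -1],
  [0, 0, 0.84, 0, -1],
  [0, 0, 0.84, 0, -1],
  [0, 0, 0.84, 0, -1],
  [0, 0, 0.84, 0, -1],
])

```text
clock: 3.65
eef_pos: [0.448, 0.097, 0.0418]
tool_rot: [0.991, 0.136, -0.0, 0.0]
ft_force: [0.3, 0.1, 0.1]
grip_width: -0.0001
```

```bash
python3 -c "
from h import *
import cv2
need([.448,.0962,.042],16)
cv2.imwrite('pics/w3.png',imaging.camera('wrist')[:,:,::-1])
s=imaging.camera('side')[120:310,230:430,::-1]
cv2.imwrite('pics/s3.png',cv2.resize(s,None,fx=3,fy=3))
"
```

```text
t 3.65 tcp [0.448  0.097  0.0418] yaw 15.6 j [ 0.2133  0.333  -0.396   0.842  -0.      1.5119] F [0.2504 0.0981 0.087 ] w -0.0001
shift units [-0.0026  0.0078 -0.0024] roll units for 0.4: -0.005
```

View pics/w3.png

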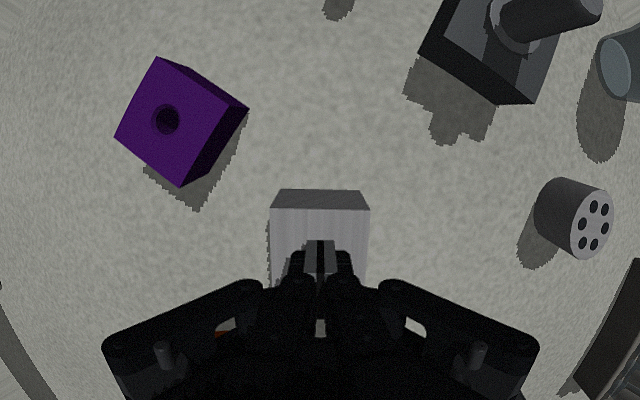

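View pics/s3.png

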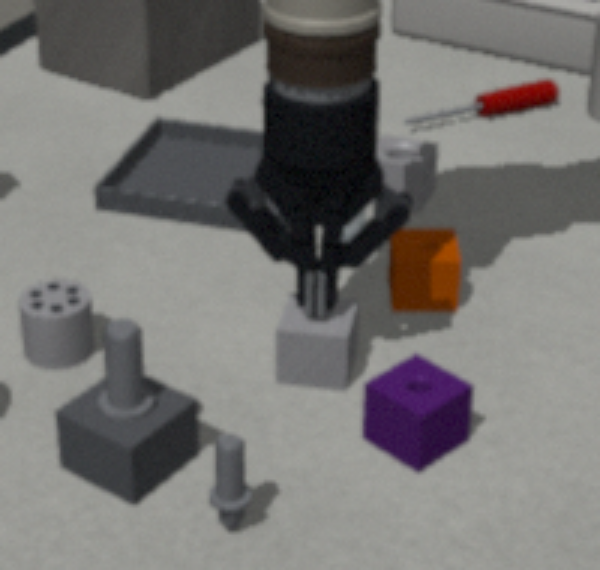

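The fingers closed fully and, in the side view, appear to sit above the block's top at (318,300) in the crop instead of around it. Wrist force is zero. I'll compare the tip height with the model.

```bash
python3 -c "
from h import *
m=imaging.camera_model('wrist');s=imaging.camera_model('side')
o=bot.get_obs();M=R.from_quat(o['tool_rot']).as_matrix()
for z in [-.03,-.02,-.01,0,.01,.025]:
  P=o['eef_pos']+M@np.array([0,0,z])
  Q=o['eef_pos']+M@np.array([0,-.011,z])
  q=proj(s,P); print(z,P,proj(m,P,True),proj(m,Q,True),'side crop',(q-[230,120])*3)
print((proj(s,np.array([[.448,.0962,.045],[.448,.0962,0]]))-[230,120])*3)
C=np.array([[.448,.0962,0]])+[[*(R.from_euler('z',16,degrees=True).apply([a,b,0])[:2]),z] for z in (0,.045) for a in(-.025,.025) for b in (-.025,.025)]
print((proj(s,C)-[230,120])*3)
print(proj(m,C,True))
import cv2
w=cv2.imread('pics/w3.png')[180:340,220:420];cv2.imwrite('pics/w3z.png',cv2.convertScaleAbs(cv2.resize(w,None,fx=3.5,fy=3.5),alpha=2))
"
```

```text
-0.03 [0.448  0.097  0.0717] [319.6174 277.9218] [319.6094 255.0314] side crop [317.1204 278.9518]
-0.02 [0.448  0.097  0.0617] [319.655  267.4866] [319.6492 245.7114] side crop [316.9014 291.2186]
-0.01 [0.448  0.097  0.0517] [319.6883 258.2652] [319.6843 237.545 ] side crop [316.6846 303.3622]
0 [0.448  0.097  0.0417] [319.718  250.0714] [319.7153 230.3399] side crop [316.47   315.3844]
0.01 [0.448  0.097  0.0317] [319.7446 242.7522] [319.7428 223.9424] side crop [316.2575 327.287 ]
0.025 [0.448  0.097  0.0167] [319.7796 233.1439] [319.7789 215.596 ] side crop [315.9427 344.9204]
[[317.0628 310.8989]
 [316.094  363.6939]]
[[354.9561 347.7805]
 [346.2125 387.3949]
 [287.4457 341.1499]
 [275.8696 380.165 ]
 [356.7683 295.5471]
 [347.9029 333.7616]
 [287.7613 289.1767]
 [275.9337 326.8011]]
[[282.9823 259.8309]
 [279.5421 187.8008]
 [356.4959 259.4063]
 [358.7964 187.2686]
 [274.1002 294.8053]
 [267.972  207.4412]
 [365.1328 294.3389]
 [369.7679 206.7858]]
```

View pics/w3z.png

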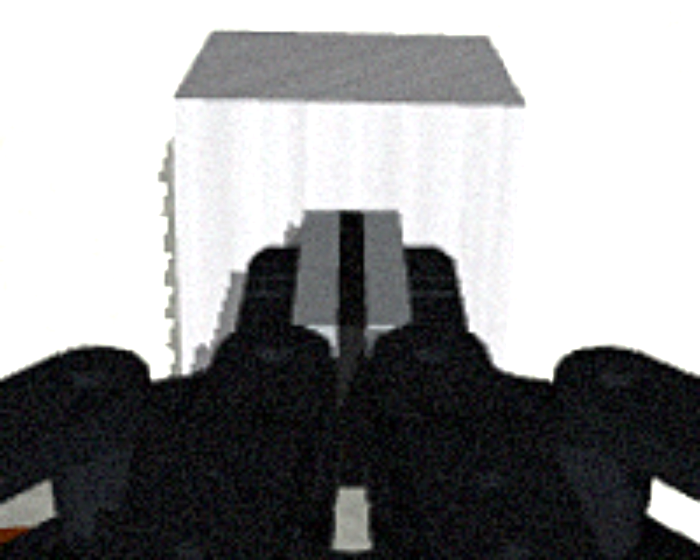

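```bash
python3 -c "
from h import *
m=imaging.camera_model('wrist')
o=bot.get_obs();M=R.from_quat(o['tool_rot']).as_matrix()
for z in [-.05,-.04,-.03,-.02,-.01,0,.012,.025]:
  print(z,[proj(m,o['eef_pos']+M@np.array([x,y,z]),True) for x,y in ((-.0425,-.011),(-.0425,.011))])
import cv2
w=cv2.imread('pics/w2.png')[230:330,150:350];a=cv2.convertScaleAbs(cv2.resize(w,None,fx=4,fy=4),alpha=2.5)
cv2.imwrite('pics/w2z.png',a)
w=cv2.imread('pics/s3.png')[200:400,240:400];a=cv2.convertScaleAbs(cv2.resize(w,None,fx=3,fy=3),alpha=1.5)
cv2.imwrite('pics/s3z.png',a)
"
```

```text
-0.05 [array([206.6045, 274.8128]), array([215.1911, 321.5466])]
-0.04 [array([214.5404, 263.3204]), array([221.6811, 308.1807])]
-0.03 [array([221.5498, 253.2738]), array([227.5366, 296.2501])]
-0.02 [array([227.7669, 244.4424]), array([232.8265, 285.5727])]
-0.01 [array([233.3055, 236.636 ]), array([237.6147, 275.9876])]
0 [array([238.2616, 229.6985]), array([241.9589, 267.3551])]
0.012 [array([243.5527, 222.3412]), array([246.6578, 258.0844])]
0.025 [array([248.6017, 215.3669]), array([251.1989, 249.189 ])]
```

View pics/w2z.png

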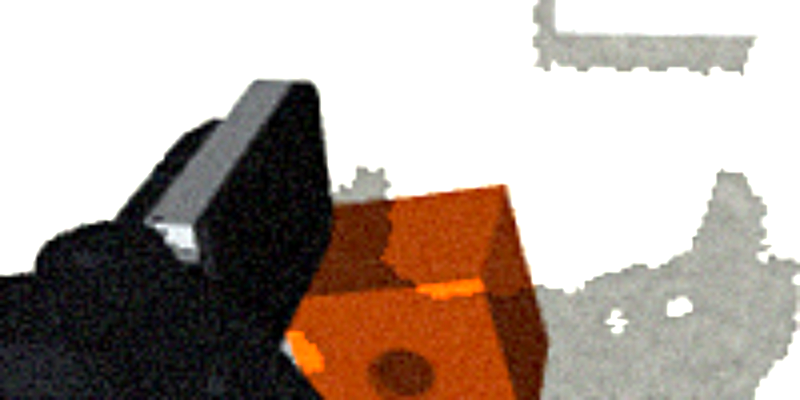

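View pics/s3z.png

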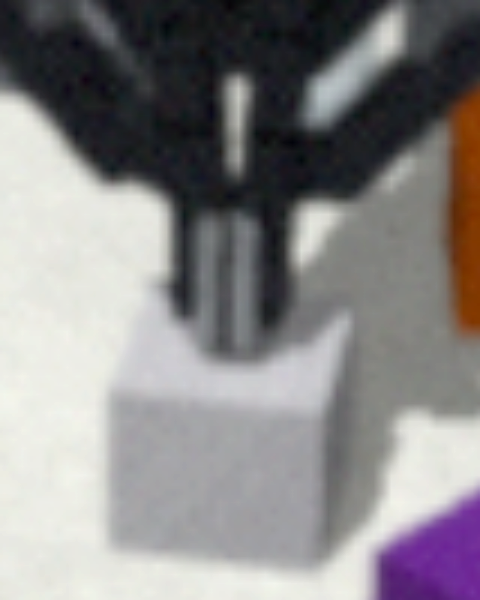

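The measured fingertips are about 12 mm behind the reported TCP when shut and about 25 mm behind when open. That is roughly 36 mm short of the stated figure, and the side and wrist views agree. The fingers closed above the block without touching it. From here I'll use the measured tip offset: reopen, descend a further 42 mm, and grip.

Request:
carry_out([
  [0, 0, 0, 0, 1],
  [0, 0, 0, 0, 1],
  [0, 0, 0, 0, 1],
  [0, 0, 0, 0, 1],
  [0, 0, 0, 0, 1],
  [0, 0, 0, 0, 1],
  [0, 0, 0.15, 0, 1],
  [0, 0, 0.3, 0, 1],
  [0, 0, 0.42, 0, 1],
  [0, 0, 0.42, 0, 1],
  [0, 0, 0.42, 0, 1],
])

```text
clock: 4.85
eef_pos: [0.448, 0.097, -0.0001]
tool_rot: [0.991, 0.136, -0.0, 0.0]
ft_force: [-0.1, -0.1, 0.2]
grip_width: 0.0852
```

```bash
python3 -c "
from h import *
import cv2
need([.448,.0962,.0],16)
cv2.imwrite('pics/w4.png',imaging.camera('wrist')[:,:,::-1])
s=imaging.camera('side')[180:280,270:420,::-1]
cv2.imwrite('pics/s4.png',cv2.resize(s,None,fx=4,fy=4))
"
```

```text
t 4.85 tcp [ 0.448   0.097  -0.0001] yaw 15.6 j [ 0.2132  0.3968 -0.4405  0.734  -0.      1.5119] F [-0.1423 -0.1225  0.2464] w 0.0852
shift units [-0.0023  0.0075 -0.0014] roll units for 0.4: -0.005
```

View pics/w4.png

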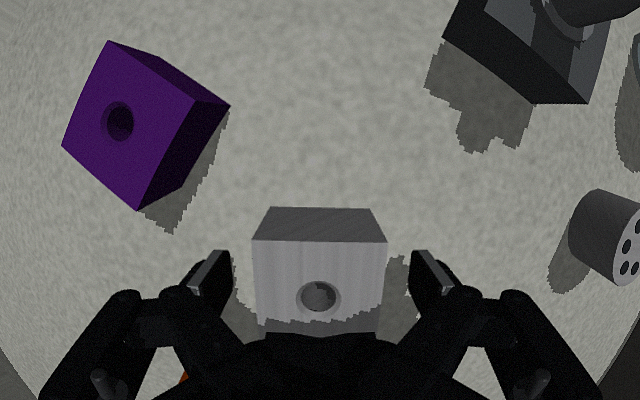

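View pics/s4.png

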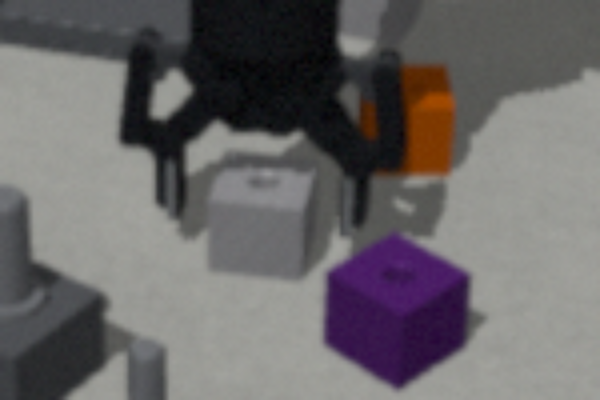

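The open pads now flank the block, with their tips roughly mid-height. I'll close.

Request:
carry_out([
  [0, 0, 0, 0, -1],
  [0, 0, 0, 0, -1],
  [0, 0, 0, 0, -1],
  [0, 0, 0, 0, -1],
  [0, 0, 0, 0, -1],
  [0, 0, 0, 0, -1],
  [0, 0, 0, 0, -1],
])

```text
clock: 5.65
eef_pos: [0.4486, 0.0971, 0.0004]
tool_rot: [0.991, 0.136, 0.001, -0.0]
ft_force: [-0.3, 0.3, 6.1]
grip_width: 0.0493
```

Request:
carry_out([
  [0, 0, -0.2, 0, -1],
  [0, 0, -0.5, 0, -1],
  [0, 0, -0.9, 0, -1],
  [0, 0, -1, 0, -1],
])

```text
clock: 6.05
eef_pos: [0.4504, 0.0975, 0.1031]
tool_rot: [0.991, 0.136, 0.003, -0.0]
ft_force: [0.8, -0.1, -1.3]
grip_width: 0.0495
```

```bash
python3 -c "
from h import *
need([.646,-.124,.1],8)"
```

```text
t 6.05 tcp [0.4504 0.0975 0.1031] yaw 15.6 j [ 0.2132  0.2553 -0.3148  0.9947  0.      1.5118] F [ 0.7916 -0.0699 -1.3006] w 0.0495
shift units [1.288  2.6592 0.0396] roll units for -7.6: 0.084
```

Request:
carry_out([
  [0.15, 0.3, 0, 0.03, -1],
  [0.3, 0.65, 0, 0.06, -1],
  [0.5, 1, 0, 0.084, -1],
])

```text
clock: 6.35
eef_pos: [0.5225, 0.0134, 0.0988]
tool_rot: [0.998, 0.07, -0.001, -0.0]
ft_force: [0.4, -0.0, -2.6]
grip_width: 0.0497
```

```bash
python3 -c "
from h import *
need([.646,-.124,.1],8)"
```

```text
t 6.35 tcp [0.5225 0.0134 0.0988] yaw 8.0 j [ 0.0256  0.3767 -0.1513  1.0451  0.0001  1.4568] F [ 0.3675 -0.0155 -2.5757] w 0.0497
shift units [ 1.0318  1.5327 -0.0152] roll units for -0.0: 0.000
```

Request:
carry_out([
  [0.25, 0.35, 0, 0, -1],
  [0.45, 0.7, 0, 0, -1],
  [0.65, 1, 0, 0, -1],
  [0.65, 1, 0, 0, -1],
])

```text
clock: 6.75
eef_pos: [0.6036, -0.0796, 0.0977]
tool_rot: [0.998, 0.068, 0.0, 0.001]
ft_force: [-0.4, 0.0, -1.9]
grip_width: 0.0494
```

```bash
python3 -c "
from h import *
need([.646,-.124,.1],8)"
```

```text
t 6.75 tcp [ 0.6036 -0.0796  0.0977] yaw 7.8 j [-0.1305  0.532   0.097   1.1352 -0.0013  1.3048] F [-0.4083  0.04   -1.9254] w 0.0494
shift units [ 0.3605  0.4969 -0.0219] roll units for 0.2: -0.003
```

Request:
carry_out([
  [0.18, 0.25, 0, 0, -1],
  [0.36, 0.5, 0.1, 0, -1],
  [0.36, 0.5, 0.4, 0, -1],
  [0.36, 0.5, 0.5, 0, -1],
  [0.36, 0.5, 0.5, 0, -1],
])

```text
clock: 7.25
eef_pos: [0.6405, -0.1191, 0.0459]
tool_rot: [0.998, 0.07, -0.004, -0.001]
ft_force: [-0.4, -0.0, -1.8]
grip_width: 0.0491
```

```bash
python3 -c "
from h import *
import cv2
need([.646,-.124,.005],8)
cv2.imwrite('pics/w5.png',imaging.camera('wrist')[:,:,::-1])
s=imaging.camera('top')[80:230,320:480,::-1]
cv2.imwrite('pics/t5.png',cv2.resize(s,None,fx=4,fy=4))
s=imaging.camera('side')[100:250,230:430,::-1]
cv2.imwrite('pics/s5.png',cv2.resize(s,None,fx=4,fy=4))
"
```

```text
t 7.25 tcp [ 0.6405 -0.1191  0.0459] yaw 8.1 j [-0.1839  0.6637  0.1855  1.1014  0.0003  1.2462] F [-0.4392 -0.0262 -1.784 ] w 0.0491
shift units [0.0513 0.0579 0.4084] roll units for -0.1: 0.001
```

View pics/w5.png

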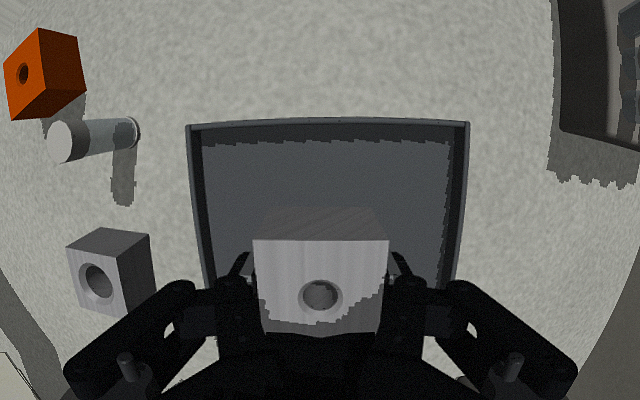

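View pics/s5.png

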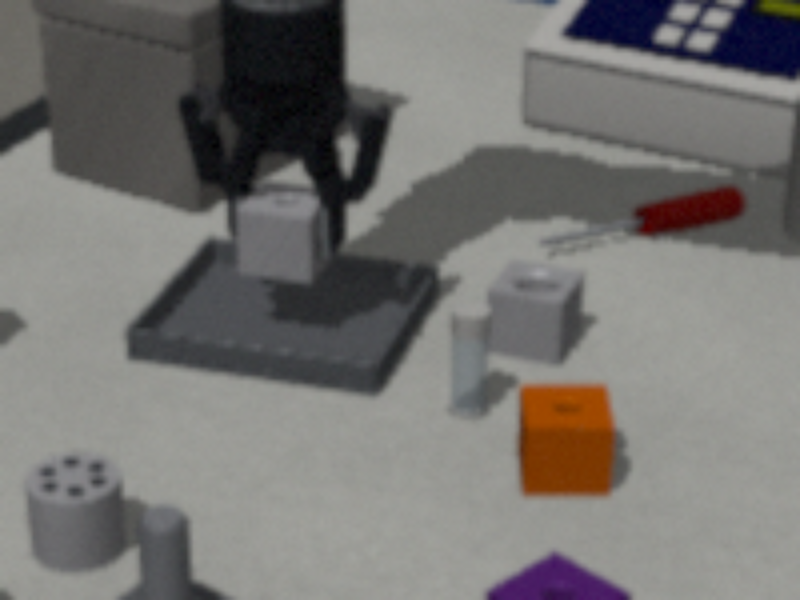

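The block is held upright, centred over the tray. Lowering it.

Request:
carry_out([
  [0.05, 0.05, 0.15, 0, -1],
  [0.05, 0.05, 0.3, 0, -1],
  [0.05, 0.05, 0.38, 0, -1],
  [0.05, 0.05, 0.41, 0, -1],
  [0.05, 0.05, 0.41, 0, -1],
  [0.05, 0.05, 0.41, 0, -1],
])

```text
clock: 8.0
eef_pos: [0.6503, -0.1246, 0.0094]
tool_rot: [0.998, 0.07, 0.001, 0.0]
ft_force: [0.3, -0.7, -1.8]
grip_width: 0.0496
```

```bash
python3 -c "
from h import *
need([.646,-.124,.004],8)"
```

```text
t 8.0 tcp [ 0.6503 -0.1246  0.0094] yaw 8.0 j [-0.1894  0.7112  0.1705  1.0289 -0.      1.2412] F [ 0.3388 -0.7427 -1.794 ] w 0.0496
shift units [-0.0418 -0.0124  0.0541] roll units for -0.0: 0.000
```

Request:
carry_out([
  [0, 0, 0.03, 0, -1],
  [0, 0, 0.05, 0, -1],
  [0, 0, 0.05, 0, -1],
  [0, 0, 0.05, 0, -1],
])

```text
clock: 8.4
eef_pos: [0.6503, -0.1247, 0.0045]
tool_rot: [0.998, 0.07, 0.001, 0.0]
ft_force: [1.1, 0.1, 0.6]
grip_width: 0.0493
```

Weight has come off (−1.8 to +0.6 N), so the block is on the floor. I'll release and rise.

Request:
carry_out([
  [0, 0, 0, 0, 1],
  [0, 0, 0, 0, 1],
  [0, 0, 0, 0, 1],
  [0, 0, 0, 0, 1],
  [0, 0, 0, 0, 1],
  [0, 0, -0.2, 0, 1],
  [0, 0, -0.6, 0, 1],
  [0, 0, -1, 0, 1],
  [0, 0, -1, 0, 1],
])

```text
clock: 9.3
eef_pos: [0.6542, -0.1254, 0.1113]
tool_rot: [0.998, 0.07, 0.006, 0.002]
ft_force: [0.6, -0.7, 0.9]
grip_width: 0.0854
```

```bash
python3 -c "
from h import *
import cv2
need([.51,.247,.2],0)
cv2.imwrite('pics/w6.png',imaging.camera('wrist')[:,:,::-1])
"
```

```text
t 9.3 tcp [ 0.6542 -0.1254  0.1113] yaw 8.0 j [-0.1894  0.6235  0.2928  1.2272  0.      1.2412] F [ 0.5528 -0.7442  0.8908] w 0.0854
shift units [-0.897  -3.8855 -0.9142] roll units for -8.0: 0.089
```

View pics/w6.png

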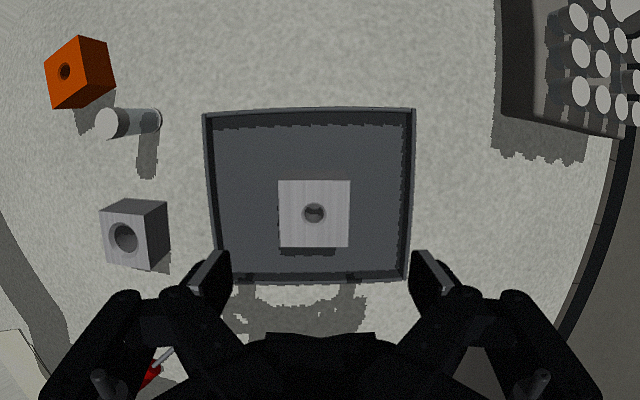

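The narrow block stands upright on the tray floor at (314,213). Heading to the gauge.

Request:
carry_out([
  [-0.1, -0.3, -0.2, 0, 1],
  [-0.2, -0.65, -0.4, 0, 1],
  [-0.25, -1, -0.5, 0, 1],
])

```text
clock: 9.65
eef_pos: [0.6102, -0.0286, 0.1541]
tool_rot: [0.998, 0.069, -0.0, -0.0]
ft_force: [0.3, 0.3, 0.7]
grip_width: 0.0855
```

Request:
carry_out([
  [-0.1, -0.4, 0, -0.05, 1],
  [-0.2, -0.8, 0, -0.1, 1],
  [-0.25, -1, 0, -0.1, 1],
])

```text
clock: 9.95
eef_pos: [0.5701, 0.0692, 0.1527]
tool_rot: [0.989, 0.15, -0.001, -0.0]
ft_force: [0.2, -0.6, -0.4]
grip_width: 0.0853
```

```bash
python3 -c "
from h import *
need([.51,.247,.17],17)
"
```

```text
t 9.95 tcp [0.5701 0.0692 0.1527] yaw 17.3 j [0.1204 0.4282 0.0791 1.2244 0.0009 1.3899] F [ 0.2316 -0.6105 -0.357 ] w 0.0853
shift units [-0.0465 -1.8762 -0.1705] roll units for -0.3: 0.003
```

Request:
carry_out([
  [0, -0.4, -0.1, 0, 1],
  [0, -0.8, -0.17, 0, 1],
  [0, -1, -0.17, 0, 1],
  [0, -1, -0.17, 0, 1],
  [0, -1, -0.17, 0, 1],
])

```text
clock: 10.45
eef_pos: [0.5424, 0.1621, 0.1698]
tool_rot: [0.989, 0.149, -0.001, 0.0]
ft_force: [0.1, -0.7, -0.5]
grip_width: 0.0857
```

```bash
python3 -c "
from h import *
import cv2,pickle
need([.51,.247,.17],17)
m=imaging.camera_model('wrist');pickle.dump(m,open('w7.pkl','wb'))
cv2.imwrite('pics/w7.png',imaging.camera('wrist')[:,:,::-1])
print(proj(m,[.511,.247,.105],True),proj(m,[.511,.247,.05],True))
"
```

```text
t 10.45 tcp [0.5424 0.1621 0.1698] yaw 17.1 j [ 0.2907  0.4009  0.0832  1.2549 -0.0006  1.5632] F [ 0.1168 -0.7193 -0.4571] w 0.0857
shift units [-0.0597 -0.9066 -0.0024] roll units for -0.1: 0.001
[312.6835  85.1186] [314.3531  92.3971]
```

View pics/w7.png

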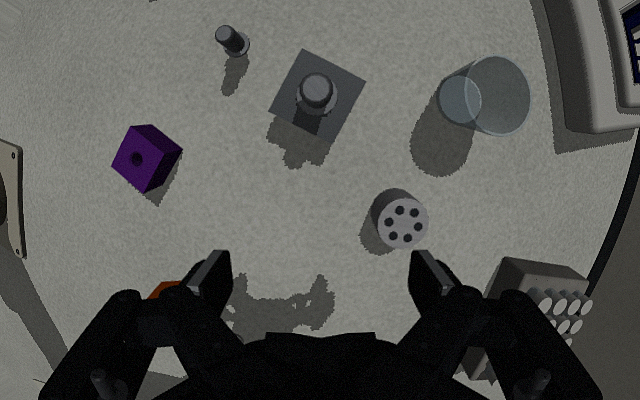

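```bash
python3 -c "
from h import *
import cv2,pickle
m=pickle.load(open('w7.pkl','rb'))
a=cv2.imread('pics/w7.png')[50:130,270:370];cv2.imwrite('pics/w7z.png',cv2.convertScaleAbs(cv2.resize(a,None,fx=6,fy=6,interpolation=cv2.INTER_CUBIC),alpha=1.6))
for p in [(316.5,88)]: print(at(m,*p,.105,True))
"
```

```text
[0.5141 0.2458 0.105 ]
```

View pics/w7z.png

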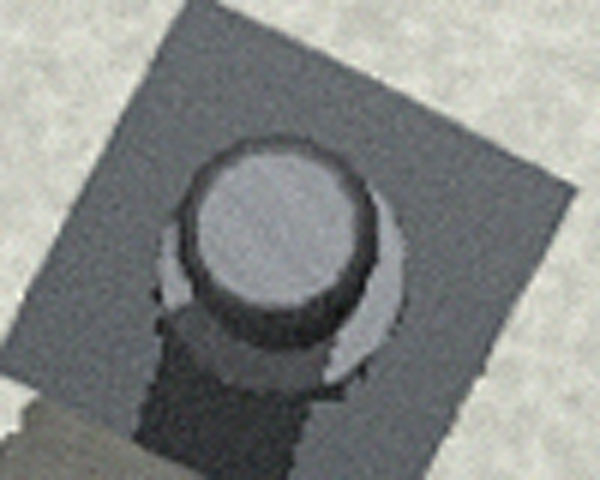

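```bash
python3 -c "
from h import *
need([.5136,.246,.09],17)
"
```

```text
t 10.5 tcp [0.5426 0.1615 0.1699] yaw 17.0 j [ 0.2895  0.401   0.0834  1.255  -0.0005  1.5633] F [-0.2982 -0.3595 -0.326 ] w 0.0852
shift units [-0.0289 -0.8937  0.7982] roll units for -0.0: 0.000
```

Request:
carry_out([
  [-0.03, -0.4, 0, 0, 1],
  [-0.03, -0.8, 0, 0, 1],
  [-0.03, -0.9, 0.1, 0, 1],
  [-0.03, -0.9, 0.1, 0, 1],
  [-0.03, -0.9, 0.1, 0, 1],
  [-0.03, -0.9, 0.1, 0, 1],
])

```text
clock: 11.1
eef_pos: [0.5144, 0.2457, 0.1607]
tool_rot: [0.989, 0.147, -0.0, 0.0]
ft_force: [0.4, 0.4, -0.1]
grip_width: 0.0855
```

```bash
python3 -c "
from h import *
import cv2,pickle
need([.5136,.246,.046],17)
m=imaging.camera_model('wrist');pickle.dump(m,open('w8.pkl','wb'))
cv2.imwrite('pics/w8.png',imaging.camera('wrist')[:,:,::-1])
print(proj(m,[.5136,.246,.105],True),proj(m,[.5136,.246,.05],True))
"
```

```text
t 11.1 tcp [0.5144 0.2457 0.1607] yaw 16.9 j [ 0.4458  0.4131  0.0775  1.2355 -0.0005  1.7217] F [ 0.4016  0.4011 -0.0842] w 0.0855
shift units [-0.0066 -0.0061  1.1473] roll units for 0.1: -0.001
[318.9286 216.6175] [319.2016 197.1871]
```

View pics/w8.png

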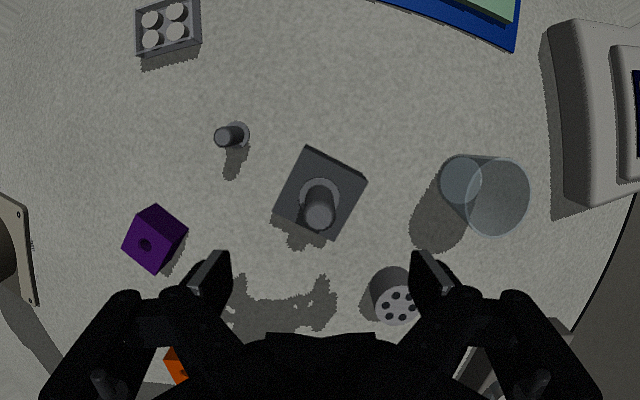

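Handle top is at (319.5,213), centred between the jaws to about 2 mm. Descending.

Request:
carry_out([
  [0, -0.02, 0.3, 0, 1],
  [0, -0.02, 0.6, 0, 1],
  [0, -0.02, 0.85, 0, 1],
  [0, -0.02, 1, 0, 1],
  [0, -0.02, 1, 0, 1],
  [0, -0.02, 1, 0, 1],
])

```text
clock: 11.75
eef_pos: [0.5138, 0.2486, 0.0613]
tool_rot: [0.989, 0.147, 0.0, -0.0]
ft_force: [0.4, -0.3, 0.8]
grip_width: 0.0856
```

```bash
python3 -c "
from h import *
import cv2,pickle
need([.5136,.248,.046],17)
s=imaging.camera('side')[170:300,200:360,::-1]
cv2.imwrite('pics/s8.png',cv2.resize(s,None,fx=4,fy=4))
cv2.imwrite('pics/w9.png',imaging.camera('wrist')[:,:,::-1])
"
```

```text
t 11.75 tcp [0.5138 0.2486 0.0613] yaw 17.0 j [ 0.4506  0.4979 -0.066   1.0066 -0.0001  1.7255] F [ 0.4475 -0.3133  0.8446] w 0.0856
shift units [-0.0036  0.0048  0.1528] roll units for 0.0: -0.000
```

View pics/s8.png

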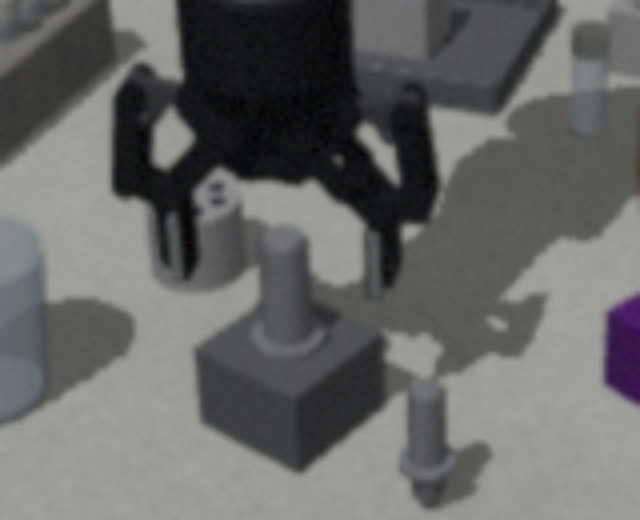

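View pics/w9.png

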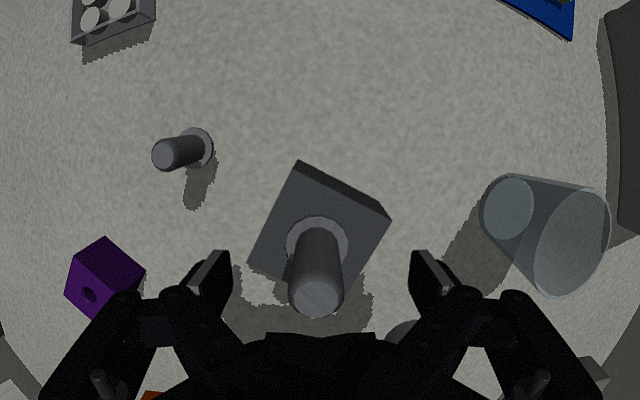

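Request:
carry_out([
  [0, 0, 0.08, 0, 1],
  [0, 0, 0.12, 0, 1],
  [0, 0, 0.12, 0, 1],
  [0, 0, 0.12, 0, -1],
  [0, 0, 0.12, 0, -1],
  [0, 0, 0.12, 0, -1],
  [0, 0, 0.12, 0, -1],
  [0, 0, 0.12, 0, -1],
  [0, 0, 0.12, 0, -1],
  [0, 0, 0.12, 0, -1],
  [0, 0, 0.12, 0, -1],
])

```text
clock: 12.95
eef_pos: [0.5135, 0.2493, 0.0491]
tool_rot: [0.989, 0.148, 0.0, -0.0]
ft_force: [0.5, 0.5, 2.2]
grip_width: 0.0226
```

Request:
carry_out([
  [0, 0, -0.15, 0, -1],
  [0, 0, -0.4, 0, -1],
  [0, 0, -0.8, 0, -1],
  [0, 0, -1, 0, -1],
  [0, 0, -1, 0, -1],
])

```text
clock: 13.45
eef_pos: [0.5152, 0.2501, 0.1519]
tool_rot: [0.989, 0.148, 0.003, -0.001]
ft_force: [0.3, 0.5, -2.1]
grip_width: 0.0228
```

```bash
python3 -c "
from h import *
import cv2,pickle
need([.49,-.172,.16],2)
s=imaging.camera('side')[110:300,180:380,::-1]
cv2.imwrite('pics/s10.png',cv2.resize(s,None,fx=3,fy=3))
s=imaging.camera('top')
cv2.imwrite('pics/t10.png',s[:,:,::-1])
"
```

```text
t 13.45 tcp [0.5152 0.2501 0.1519] yaw 17.0 j [0.452  0.4186 0.062  1.2079 0.     1.7256] F [ 0.3097  0.4798 -2.0586] w 0.0228
shift units [-1.4762  3.9625 -0.0942] roll units for -15.0: 0.167
```

View pics/s10.png

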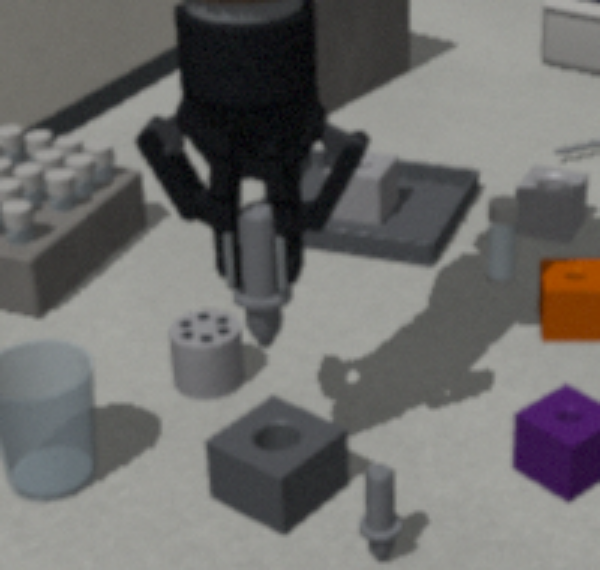

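View pics/t10.png

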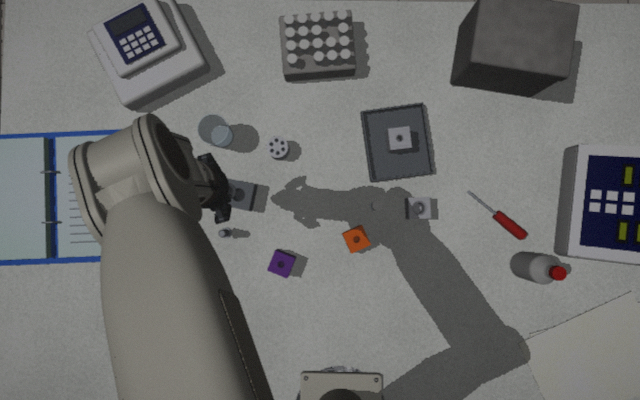

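The gauge is held upright and clear of the stand. The narrow block sits near the centre of the tray at (400,138) in the top view. Carrying the gauge to the wide block.

Request:
carry_out([
  [-0.1, 0.25, 0, 0.05, -1],
  [-0.22, 0.6, 0, 0.1, -1],
  [-0.35, 1, 0, 0.15, -1],
])

```text
clock: 13.85
eef_pos: [0.507, 0.1426, 0.1458]
tool_rot: [1.0, 0.03, -0.002, 0.001]
ft_force: [1.1, -0.5, -1.5]
grip_width: 0.0224
```

Request:
carry_out([
  [-0.05, 0.4, 0, 0, -1],
  [-0.1, 0.8, 0, 0, -1],
  [-0.12, 1, 0, 0, -1],
])

```text
clock: 14.15
eef_pos: [0.5006, 0.0397, 0.146]
tool_rot: [1.0, 0.029, -0.003, 0.001]
ft_force: [-0.0, 0.3, -1.4]
grip_width: 0.0227
```

```bash
python3 -c "
from h import *
need([.49,-.172,.16],2)
"
```

```text
t 14.15 tcp [0.5006 0.0397 0.146 ] yaw 3.4 j [ 0.0798  0.2992 -0.1301  1.1473 -0.001   1.5918] F [-0.0276  0.2895 -1.3886] w 0.0227
shift units [-0.2314  2.1076 -0.1361] roll units for -1.4: 0.015
```

Request:
carry_out([
  [-0.05, 0.4, 0, 0, -1],
  [-0.1, 0.8, 0, 0, -1],
  [-0.1, 1, 0, 0, -1],
])

```text
clock: 14.45
eef_pos: [0.4968, -0.0602, 0.1461]
tool_rot: [1.0, 0.029, -0.003, 0.0]
ft_force: [0.5, 1.2, -1.8]
grip_width: 0.0225
```

Request:
carry_out([
  [-0.05, 0.4, 0, 0, -1],
  [-0.1, 0.8, 0, 0, -1],
  [-0.1, 0.95, 0, 0, -1],
  [-0.1, 0.95, 0, 0, -1],
  [-0.1, 0.95, 0, 0, -1],
])

```text
clock: 14.95
eef_pos: [0.4942, -0.1524, 0.1472]
tool_rot: [1.0, 0.031, -0.001, -0.001]
ft_force: [-0.1, -0.2, -2.0]
grip_width: 0.0227
```

```bash
python3 -c "
from h import *
import cv2,pickle
need([.49,-.172,.16],2)
m=imaging.camera_model('wrist');pickle.dump(m,open('w11.pkl','wb'))
cv2.imwrite('pics/w11.png',imaging.camera('wrist')[:,:,::-1])
s=imaging.camera('side')[90:240,300:460,::-1]
cv2.imwrite('pics/s11.png',cv2.resize(s,None,fx=4,fy=4))
print(proj(m,[.49,-.172,.045],True))
"
```

```text
t 14.95 tcp [ 0.4942 -0.1524  0.1472] yaw 3.5 j [-0.2995  0.3245 -0.091   1.1587  0.0008  1.2101] F [-0.1003 -0.2396 -2.002 ] w 0.0227
shift units [-0.0546  0.1931 -0.1283] roll units for -1.5: 0.017
[313.5698 222.5827]
```

View pics/w11.png

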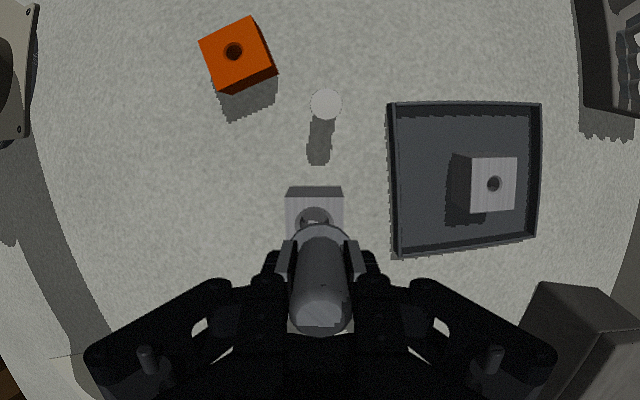

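View pics/s11.png

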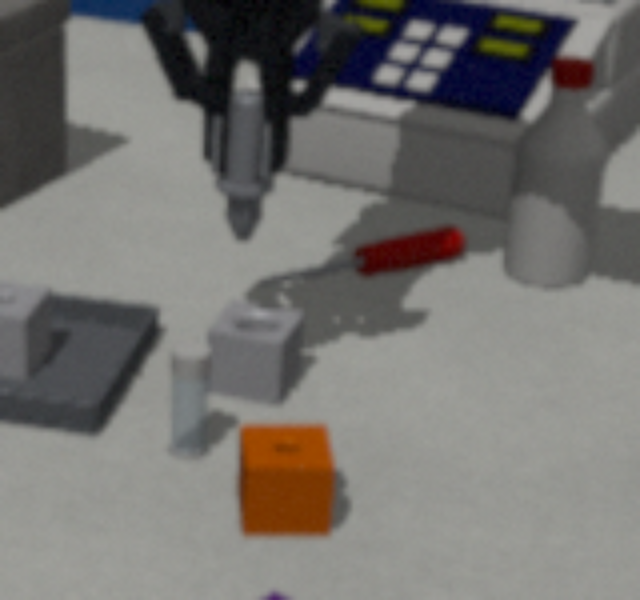

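The wrist view shows the wide block's top edge at (286–343,196), which matches the prediction, and the gauge is vertical. Aligning and lowering to just above the mouth.

Request:
carry_out([
  [-0.05, 0.19, 0, 0, -1],
  [-0.05, 0.19, 0.2, 0, -1],
  [-0.05, 0.19, 0.4, 0, -1],
  [-0.05, 0.19, 0.5, 0, -1],
  [-0.05, 0.19, 0.5, 0, -1],
  [-0.05, 0.19, 0.5, 0, -1],
])

```text
clock: 15.65
eef_pos: [0.4918, -0.1717, 0.0992]
tool_rot: [1.0, 0.031, 0.0, -0.0]
ft_force: [-0.3, 0.6, -1.5]
grip_width: 0.0225
```

```bash
python3 -c "
from h import *
import cv2,pickle
need([.4897,-.172,.05],3.5)
cv2.imwrite('pics/w12.png',imaging.camera('wrist')[:,:,::-1])
s=imaging.camera('side')[130:220,320:420,::-1]
cv2.imwrite('pics/s12.png',cv2.resize(s,None,fx=6,fy=6,interpolation=cv2.INTER_CUBIC))
"
```

```text
t 15.65 tcp [ 0.4918 -0.1717  0.0992] yaw 3.6 j [-0.336   0.3713 -0.1582  1.041   0.0001  1.172 ] F [-0.3325  0.6308 -1.5296] w 0.0225
shift units [-0.0211  0.0016  0.4916] roll units for -0.1: 0.001
```

View pics/s12.png

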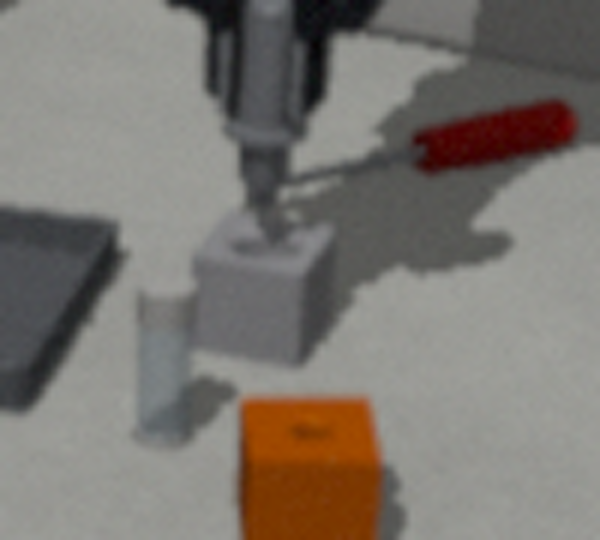

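View pics/w12.png

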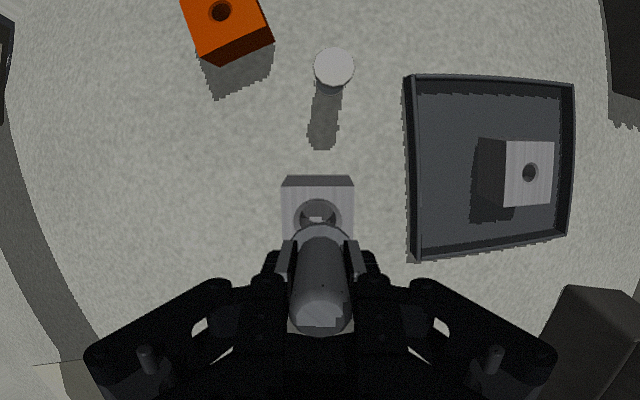

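The pin is over the bore. Inserting slowly.

Request:
carry_out([
  [-0.02, 0, 0.08, 0, -1],
  [-0.02, 0, 0.16, 0, -1],
  [-0.02, 0, 0.24, 0, -1],
  [-0.02, 0, 0.28, 0, -1],
  [-0.02, 0, 0.28, 0, -1],
])

```text
clock: 16.25
eef_pos: [0.4886, -0.1723, 0.0697]
tool_rot: [1.0, 0.031, -0.001, -0.0]
ft_force: [0.1, -0.7, -1.2]
grip_width: 0.0225
```

Request:
carry_out([
  [0, 0, 0.06, 0, -1],
  [0, 0, 0.12, 0, -1],
  [0, 0, 0.16, 0, -1],
  [0, 0, 0.18, 0, -1],
  [0, 0, 0.18, 0, -1],
])

```text
clock: 16.75
eef_pos: [0.4891, -0.1724, 0.0524]
tool_rot: [1.0, 0.031, -0.0, -0.0]
ft_force: [-0.5, -0.1, -1.3]
grip_width: 0.0223
```

No resistance so far. About 3 mm to go.

Request:
carry_out([
  [0, 0, 0.02, 0, -1],
  [0, 0, 0.03, 0, -1],
  [0, 0, 0.03, 0, -1],
  [0, 0, 0.03, 0, -1],
])

```text
clock: 17.15
eef_pos: [0.4895, -0.1725, 0.0499]
tool_rot: [1.0, 0.031, 0.0, 0.0]
ft_force: [0.3, -0.0, -1.5]
grip_width: 0.0229
```

```bash
python3 -c "
from h import *
import cv2
need([.4897,-.172,.049],3.5)
cv2.imwrite('pics/w13.png',imaging.camera('wrist')[:,:,::-1])
s=imaging.camera('side')[130:220,320:420,::-1]
cv2.imwrite('pics/s13.png',cv2.resize(s,None,fx=6,fy=6,interpolation=cv2.INTER_CUBIC))
"
```

```text
t 17.15 tcp [ 0.4895 -0.1725  0.0499] yaw 3.5 j [-0.3388  0.4227 -0.2266  0.9213  0.      1.1704] F [ 0.2639 -0.0385 -1.5205] w 0.0229
shift units [ 0.002  -0.0049  0.0092] roll units for -0.0: 0.000
```

View pics/s13.png

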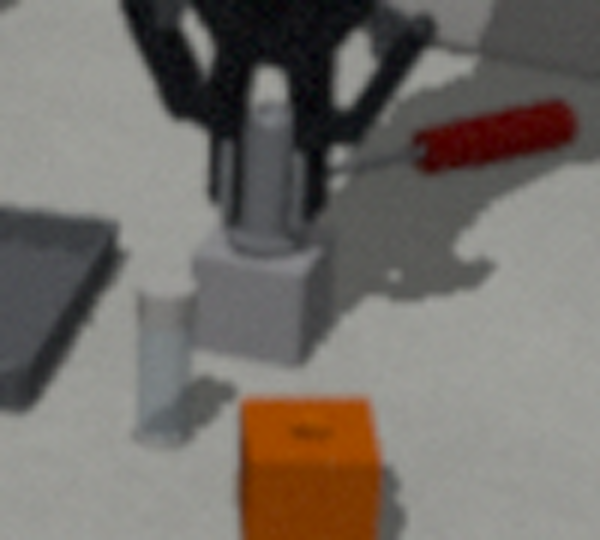

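Nearly seated, but it still carries its weight (about −1.5 N). One more millimetre.

Request:
carry_out([
  [0, 0, 0.01, 0, -1],
  [0, 0, 0.015, 0, -1],
  [0, 0, 0.015, 0, -1],
])

```text
clock: 17.55
eef_pos: [0.4897, -0.1726, 0.0491]
tool_rot: [1.0, 0.031, 0.0, 0.0]
ft_force: [-1.9, 0.5, 5.5]
grip_width: 0.023
```

Contact on the shoulder at 5.5 N. Releasing and rising straight up.

Request:
carry_out([
  [0, 0, 0, 0, 1],
  [0, 0, 0, 0, 1],
  [0, 0, 0, 0, 1],
  [0, 0, 0, 0, 1],
  [0, 0, 0, 0, 1],
  [0, 0, 0, 0, 1],
  [0, 0, -0.3, 0, 1],
  [0, 0, -0.7, 0, 1],
  [0, 0, -1, 0, 1],
  [0, 0, -1, 0, 1],
])

```text
clock: 18.55
eef_pos: [0.4927, -0.1736, 0.1532]
tool_rot: [1.0, 0.031, 0.005, 0.002]
ft_force: [1.5, -0.4, 0.1]
grip_width: 0.0855
```

Request:
carry_out([
  [-0.1, -0.2, -0.3, 0, 1],
  [-0.3, -0.6, -0.6, 0, 1],
  [-0.6, -1, -0.6, 0, 1],
  [-0.6, -1, -0.6, 0, 1],
  [-0.6, -1, -0.6, 0, 1],
])

```text
clock: 19.05
eef_pos: [0.4225, -0.0756, 0.208]
tool_rot: [0.999, 0.032, -0.0, 0.0]
ft_force: [1.4, -0.6, -0.1]
grip_width: 0.0855
```

```bash
python3 -c "
from h import *
import cv2,pickle
need([.4897,-.172,.049],3.5)
m=imaging.camera_model('wrist');pickle.dump(m,open('w14.pkl','wb'))
cv2.imwrite('pics/w14.png',imaging.camera('wrist')[:,:,::-1])
s=imaging.camera('side')[120:220,260:420,::-1]
cv2.imwrite('pics/s14.png',cv2.resize(s,None,fx=5,fy=5,interpolation=cv2.INTER_CUBIC))
s=imaging.camera('top');cv2.imwrite('pics/t14.png',cv2.convertScaleAbs(cv2.resize(s[90:230,340:460,::-1],None,fx=4,fy=4,interpolation=cv2.INTER_CUBIC),alpha=1.6))
"
```

```text
t 19.05 tcp [ 0.4225 -0.0756  0.208 ] yaw 3.6 j [-0.1768  0.1105 -0.2017  1.2589 -0.0002  1.3304] F [ 1.4213 -0.5585 -0.0905] w 0.0855
shift units [0.6093 1.0049 1.5901] roll units for -0.1: 0.002
```

View pics/s14.png

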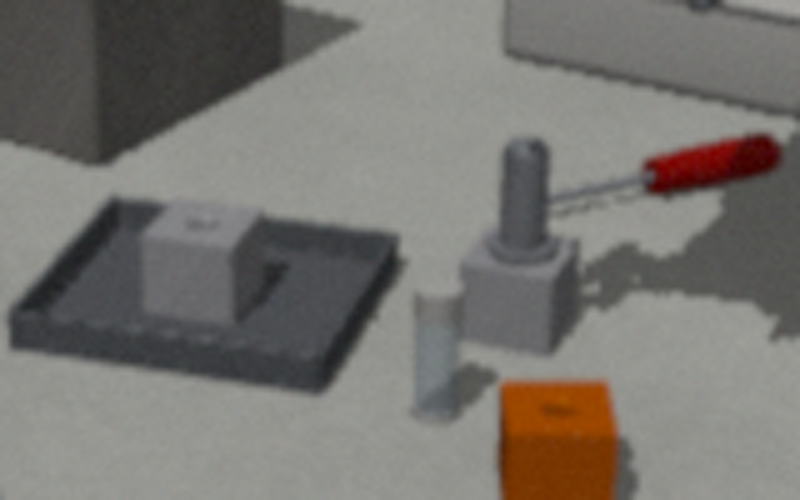

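View pics/t14.png

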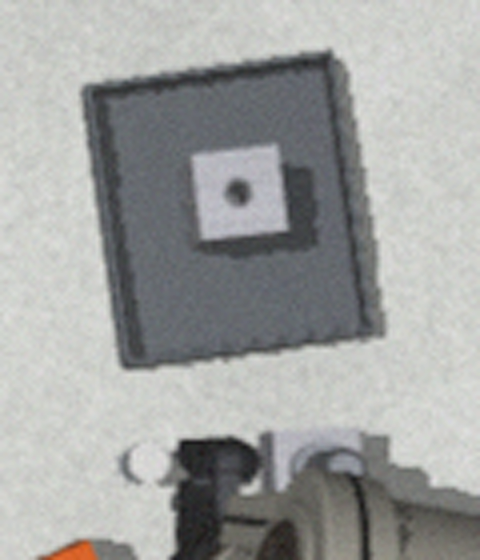

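View pics/w14.png

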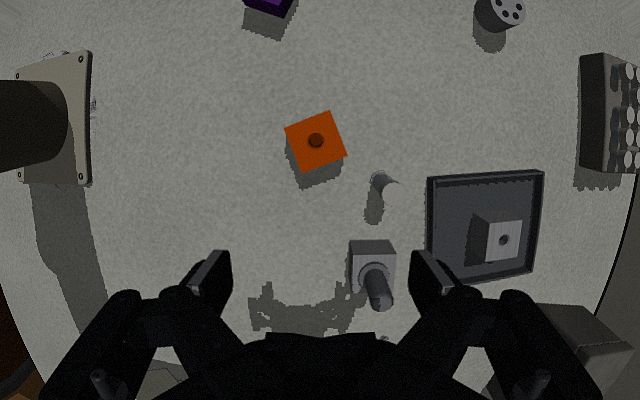

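The gauge stands with its shoulder on the wide block's top. A numeric check of the tray placement, then handing in.

```bash
python3 -c "
from h import *
m=imaging.camera_model('top')
t=lambda u,v,z:at(m,340+(u+.5)/4-.5,90+(v+.5)/4-.5,z)
n=t(237,192,.049)
C=np.array([t(*c,.022) for c in [(83,87),(331,52),(383,332),(124,366)]]).mean(0)
d=R.from_euler('z',-8,degrees=True).apply(n-C);print(n,C,'in tray',d,'wide-tray',np.hypot(*(C[:2]-[.49,-.172])))
s=imaging.camera_model('side')
q=lambda u,v,z:at(s,260+u/5,120+v/5,z)
print('gauge top',q(527,147,.105),'bench corner->z0',q(550,352,0),q(467,338,0))
o=bot.get_obs();print(o['clock'],o['ft_force'],o['joint_vel'])
"

```

```text
[ 0.6511 -0.1236  0.049 ] [ 0.6462 -0.1243  0.022 ] in tray [ 0.0049 -0.      0.027 ] wide-tray 0.16332609292402778
gauge top [ 0.4853 -0.1645  0.105 ] bench corner->z0 [ 0.4622 -0.1511  0.    ] [ 0.5065 -0.1465  0.    ]
19.2 [ 0.8188  1.0839 -0.3171] [-0.0069  0.0086  0.0071  0.0056  0.0032  0.0031]
```

```bash
python3 -c "
from h import *
print(order.job_done())"
```

```text
the job is handed in; nothing more can be done
None
```

The job was handed in at about 19.2 s on the robot's clock, well inside the 54 s limit. No verdict is reported, so the outcome below rests on my own last checks.

- **Which block:** I told the two grey blocks apart by their bore mouths in the top and side views. The wide-bored one took the pin without resistance until the shoulder touched at about 5.5 N.
- **Narrow block:** it stands upright on the tray floor, about 5 mm (x) and 0 mm (y) from the tray's centre.
- **Gauge:** it stands in the wide block with its shoulder seen resting on the block's top. The block is upright on the bench, about 163 mm from the tray's centre.
- **Robot:** the gripper is open and clear of everything.

**Disagreements:**
- **Fingertip position:** the fingertips were about 12 mm behind the reported TCP when shut, not 25 mm ahead as stated. The first grasp closed on air just above the narrow block. I measured the true offset in the pictures and regripped, and nothing was disturbed.
- **Gauge top:** the last side-view estimate of the handle top lay about 8 mm from the block's axis. The same camera read the gauge top 4 to 5 mm off while it was still in the stand, so I put most of this down to camera error. By eye the gauge is upright.

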